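# Find the softest brooch-gluing pad and push its tag down

### The job

The fragile brooches must be glued on the stand with the softest spring: press each of the three cork pads well down, one after another from the robot's left to its right, to feel which gives most easily. Then push that stand's tag fully down and come away. Only press and push: pick nothing up and pull nothing up, leave the other two tags up, and leave the brooches and other things where they are.

Things in the scene. Friction and masses are not known exactly. Their poses are not given: they have to be found in the camera images.
- stand_a: one of three look-alike gluing stands, fixed in a row across the table in an order that changes: wooden base 160 (x) by 80 (y) by 28 mm high; origin under its centre, on the table. A cork-topped pad on a spring is centred 40 mm along its +x, an upright tag 50 mm along its -x (+x looks away from the robot, yaw within 20 degrees). How stiff its spring is can only be felt
- pad_a_top (a point): centre of the top face of the sprung pad of stand_a: disc 58 mm in diameter and 18 mm thick, top 68 mm above the table when free; moves straight down with the pad
- pad_a (a joint): how far the pad of stand_a is pressed down, m: 0 free (to 0.2 mm), 0.016 at its stop; it springs back when let go. The softest of the three springs needs about 4 N at the stop, each of the others at least twice that (up to 15 N)
- tag_a_top (a point): centre of the top edge of the tag of stand_a: plywood plate 14 (stand's x) by 36 (stand's y) by 28 mm high on a thin rod over a dark collar; the top edge is 84 to 88 mm above the table at the start, 70 mm when the tag is fully down
- tag_a (a joint): how far the tag of stand_a is pushed down, m: 0 to 0.004 at the start, 0.018 fully down at its stop; it slides straight down with about 3 N of friction and stays where it is left; it can also be pulled up, to -0.012, which is wrong
- brooch_a: loose wooden flower brooch, 26 mm across, 7 mm thick, lying on the base of stand_a between pad and tag, off to its +y side (about 12 mm along -x, 24 mm along +y); leave alone; origin under its centre
- stand_b: one of three look-alike gluing stands, fixed in a row across the table in an order that changes: wooden base 160 (x) by 80 (y) by 28 mm high; origin under its centre, on the table. A cork-topped pad on a spring is centred 40 mm along its +x, an upright tag 50 mm along its -x (+x looks away from the robot, yaw within 20 degrees). How stiff its spring is can only be felt
- pad_b_top (a point): centre of the top face of the sprung pad of stand_b: disc 58 mm in diameter and 18 mm thick, top 68 mm above the table when free; moves straight down with the pad
- pad_b (a joint): how far the pad of stand_b is pressed down, m: 0 free (to 0.2 mm), 0.016 at its stop; it springs back when let go. The softest of the three springs needs about 4 N at the stop, each of the others at least twice that (up to 15 N)
- tag_b_top (a point): centre of the top edge of the tag of stand_b: plywood plate 14 (stand's x) by 36 (stand's y) by 28 mm high on a thin rod over a dark collar; the top edge is 84 to 88 mm above the table at the start, 70 mm when the tag is fully down
- tag_b (a joint): how far the tag of stand_b is pushed down, m: 0 to 0.004 at the start, 0.018 fully down at its stop; it slides straight down with about 3 N of friction and stays where it is left; it can also be pulled up, to -0.012, which is wrong
- brooch_b: loose wooden flower brooch, 26 mm across, 7 mm thick, lying on the base of stand_b between pad and tag, off to its +y side (about 12 mm along -x, 24 mm along +y); leave alone; origin under its centre
- stand_c: one of three look-alike gluing stands, fixed in a row across the table in an order that changes: wooden base 160 (x) by 80 (y) by 28 mm high; origin under its centre, on the table. A cork-topped pad on a spring is centred 40 mm along its +x, an upright tag 50 mm along its -x (+x looks away from the robot, yaw within 20 degrees). How stiff its spring is can only be felt
- pad_c_top (a point): centre of the top face of the sprung pad of stand_c: disc 58 mm in diameter and 18 mm thick, top 68 mm above the table when free; moves straight down with the pad
- pad_c (a joint): how far the pad of stand_c is pressed down, m: 0 free (to 0.2 mm), 0.016 at its stop; it springs back when let go. The softest of the three springs needs about 4 N at the stop, each of the others at least twice that (up to 15 N)
- tag_c_top (a point): centre of the top edge of the tag of stand_c: plywood plate 14 (stand's x) by 36 (stand's y) by 28 mm high on a thin rod over a dark collar; the top edge is 84 to 88 mm above the table at the start, 70 mm when the tag is fully down
- tag_c (a joint): how far the tag of stand_c is pushed down, m: 0 to 0.004 at the start, 0.018 fully down at its stop; it slides straight down with about 3 N of friction and stays where it is left; it can also be pulled up, to -0.012, which is wrong
- brooch_c: loose wooden flower brooch, 26 mm across, 7 mm thick, lying on the base of stand_c between pad and tag, off to its +y side (about 12 mm along -x, 24 mm along +y); leave alone; origin under its centre
- spool: loose wooden thread spool, 40 mm in diameter, 50 mm tall, standing left of the stands; leave alone; origin under its centre
- glue: loose white glue bottle, 44 mm in diameter, 100 mm tall, standing left of the stands; leave alone; origin under its centre
- bangle: loose dark wooden bangle lying right of the stands, 72 mm across, 12 mm high; leave alone; origin under its centre
- beadcup: loose white cup right of the stands, 64 mm across, 50 mm tall; leave alone; origin under its centre
- brush: loose brush about 170 mm long, lying beyond the stands; leave alone; origin under it

How it is judged:
On the way, in this order (a step that is already met when the one before it is completed fails the run):
1. the left pad (as seen from the robot) is pressed down by at least 4 mm (((value of joint pad_a above 0.004 m and world y of stand_a above 0.12 m) or (value of joint pad_b above 0.004 m and world y of stand_b above 0.12 m) or (value of joint pad_c above 0.004 m and world y of stand_c above 0.12 m))), for 0.1 s.
2. the middle pad (as seen from the robot) is pressed down by at least 4 mm (((value of joint pad_a above 0.004 m and world y of stand_a between -0.12 and 0.12 m) or (value of joint pad_b above 0.004 m and world y of stand_b between -0.12 and 0.12 m) or (value of joint pad_c above 0.004 m and world y of stand_c between -0.12 and 0.12 m))), for 0.1 s.
3. the right pad (as seen from the robot) is pressed down by at least 4 mm (((value of joint pad_a above 0.004 m and world y of stand_a below -0.12 m) or (value of joint pad_b above 0.004 m and world y of stand_b below -0.12 m) or (value of joint pad_c above 0.004 m and world y of stand_c below -0.12 m))), for 0.1 s.
4. then the tag of the softest pad is pushed fully down (((value of joint tag_a above 0.016 m and value of joint pad_a between 0.00014 and 0.002 m) or (value of joint tag_b above 0.016 m and value of joint pad_b between 0.00014 and 0.002 m) or (value of joint tag_c above 0.016 m and value of joint pad_c between 0.00014 and 0.002 m))), for 0.1 s.
At the end, for the whole second after the job is handed in: The tag of the softest pad (the one that its own weight sinks most, by 0.2 mm) is down (16 mm or more of 18), the other two tags are up (less than 8 mm down, not pulled up), all pads have sprung back, and every loose thing is within 30 mm of where it was (((value of joint pad_a between 0.00014 and 0.002 m and value of joint tag_a above 0.016 m) or (value of joint pad_a between -0.0005 and 0.00014 m and value of joint tag_a between -0.003 and 0.008 m)) and ((value of joint pad_b between 0.00014 and 0.002 m and value of joint tag_b above 0.016 m) or (value of joint pad_b between -0.0005 and 0.00014 m and value of joint tag_b between -0.003 and 0.008 m)) and ((value of joint pad_c between 0.00014 and 0.002 m and value of joint tag_c above 0.016 m) or (value of joint pad_c between -0.0005 and 0.00014 m and value of joint tag_c between -0.003 and 0.008 m)) and value of joint each of pad_a, pad_b, pad_c below 0.002 m and distance of each of spool, glue, bangle, brush, beadcup, brooch_a, brooch_b, brooch_c from where it was at the start of the episode below 0.03 m); the robot touches nothing.
It fails at once if a tag other than the softest pad's is pushed down by 9 mm or more ((value of joint tag_a above 0.009 m and value of joint pad_a between -0.0005 and 0.00014 m) or (value of joint tag_b above 0.009 m and value of joint pad_b between -0.0005 and 0.00014 m) or (value of joint tag_c above 0.009 m and value of joint pad_c between -0.0005 and 0.00014 m)).
It fails at once if a tag is pulled up (value of joint any of tag_a, tag_b, tag_c below -0.004 m).
It fails at once if a loose thing (brooch, spool, bottle, bangle, cup, brush) is lifted by more than 25 mm or shoved by more than 30 mm (distance of any of spool, glue, bangle, brush, beadcup, brooch_a, brooch_b, brooch_c from where it was at the start of the episode above 0.03 m or height (world z) of any of spool, glue, bangle, brush, beadcup above 0.025 m or height (world z) of any of brooch_a, brooch_b, brooch_c above 0.053 m).
It also fails if it takes over 51 s, if anything falls off the work surface, if the arm or the gripper's body presses on something with over 40 N, if the wrist force passes 120 N, or if a joint passes its speed limit or range.

### The arm

A 6-joint arm with a two-finger parallel gripper is mounted at the origin on the work surface. World frame = base frame: x ahead of the robot, y to its left, z up, the work surface at z = 0. Lengths are in m, angles in rad, forces in N, time in s.
With the tool pointing down it reaches from about 0.2 to 0.875 m from the base axis. Payload 3.4 kg.
Tool frame: the origin (TCP) lies between the finger pads; the fingertips stand robot.tip_extent ahead of it and the grasp point (between the pads) lies 2 mm behind it (robot.tip_extent is the distance from the TCP to the fingertips, in m); z points along the fingers, y is the line along which they close (so a half turn about z gives the same grasp; the last joint's range is limited). The gripper opens to 94 mm and grips with 3 to 60 N. Pads are 16 mm wide; open, the fingers measure 119 mm over their backs; the gripper's body (75 mm by 177 mm) begins 78 mm behind the grasp point.
Start: joints at [1.049, 0.276, 1.505, -0, 1.361, -0.121], TCP at [0.224, 0.529, 0.222] pointing down, gripper open.
Joint ranges: [-2.89, 2.89], [-0.75, 2.08], [0.22, 2.7], [-1.18, 4.32], [0.11, 2.71], [-2.7, 2.7]. Speed limits (rad/s): [2.57, 2.57, 3.14, 3.14, 3.14, 3.14].

### API

Orientations are given as a 3x3 rotation matrix whose columns are the frame's x, y, z axes.
In Python, from station import robot gives the robot as it stands.
- The arm moves only by the shell command python3 -m crank 'ROWS' [OPENING]. ROWS is JSON, one flat list of numbers, 6 for each row, row after row: the shift along the tool's x, y, z in mm, then the turn, a rotation vector about the tool's x, y, z in rad. A call has 1 to 20 rows; each row is the pose to reach, as a shift and turn from the pose commanded when the call began, along the tool's axes at that moment; what a row does not reach only later rows make up. A row lasts 1/8 s, in which the tool goes at most 62.5 mm and 10.7 degrees, less where a joint would pass 70% of its speed; a pose out of reach is approached as far as the arm can. A call with a gripper value outside its range is refused whole. OPENING is the opening in per cent of the stroke, from 0 (shut) to 100 (fully open), set as the call begins (- or left out, the last holds). The fingers move at their own pace and stop on an object; the grip force is fixed at half the most. Time passes only in rows, so rows that repeat a pose let the fingers close. It gives the time, the measured TCP pose, the force, the opening and the grip force at its end, in the units of the state.
- robot.state(): the state, without advancing time (a new reading comes with each control period).
- robot.capture(name): name is "side" or "top"; returns the picture (400x640x3 uint8, red, green, blue); there is no depth.
- robot.camera_model(name): a dict with "K" (3x3 intrinsics, pixels), "distortion" ([k1, k2, p1, p2, k3] as OpenCV has them; the pictures are not rectified), "eye" and "rotation" of the camera in the world. Camera axes: x right, y down, z forward; pixel columns grow to the right and rows downward; lengths in m; the calibration is good to about 2 mm. A picture is of the moment at which its call begins. camera_model takes no time and is no camera call.
- robot.hand_in(): hands the job in; it is judged then, once.
The state is a dict: "time": time; "joints": joint angles; "joint_vel": joint speeds; "joint_efforts": joint torques, N m; "position": TCP position; "eef_rot": TCP orientation; "contact_force": force on the tool from outside, world axes, zero at the start; "wrist_torque": the same for the moment, N m; "width": opening from 0.0 (shut) to 1.0 (fully open); "grip_force": force on a finger pad.
Only numpy, scipy, OpenCV 4.12 (cv2) and the standard library are available. Lean on these libraries where they do the work, as an engineer would, in place of code of your own. Each camera call takes 0.05 s, during which the arm holds its last target. There are 200 camera calls.

## Working session

There is one attempt and no reset: what is moved stays moved. The work goes in short steps, Python scripts to look and compute and a shell command to move; the robot and the scene stay as the last step left them, time stands still between calls to the robot, and variables do not carry over. Pictures are saved under pics/ and viewed, at most 10 in all, crops included, and the job is handed in when it is done.

```bash
mkdir -p pics
python3 - <<'E'
from station import robot
import cv2,numpy as np
for n in("top","side"):
    cv2.imwrite(f"pics/{n}0.png",robot.capture(n)[:,:,::-1]); m=robot.camera_model(n); print(n,m["eye"],np.round(m["rotation"],3).tolist(),m["K"])
s=robot.state(); print(s["time"],s["position"],np.round(s["eef_rot"],4).tolist(),s["width"],s["contact_force"],robot.tip_extent)
E
```

```text
top [ 0.29934264 -0.0060762   1.28311622] [[0.03, -0.98, 0.199], [-1.0, -0.029, 0.006], [-0.0, -0.199, -0.98]] [[474.93780547   0.         320.83748253]
 [  0.         474.93780547 193.95279248]
 [  0.           0.           1.        ]]
side [ 0.20131491 -0.92455042  1.10300053] [[0.934, -0.25, 0.254], [-0.356, -0.668, 0.654], [0.006, -0.701, -0.713]] [[424.50787089   0.         326.57968237]
 [  0.         424.50787089 201.87949508]
 [  0.           0.           1.        ]]
0.1 [0.22410328 0.52900496 0.22172745] [[-0.9207, 0.3902, -0.0008], [0.3902, 0.9207, -0.0014], [0.0002, -0.0016, -1.0]] 1.0011438791141447 [ 0.17068839 -0.53930248 -0.0444726 ] 0.017
```

View pics/top0.png

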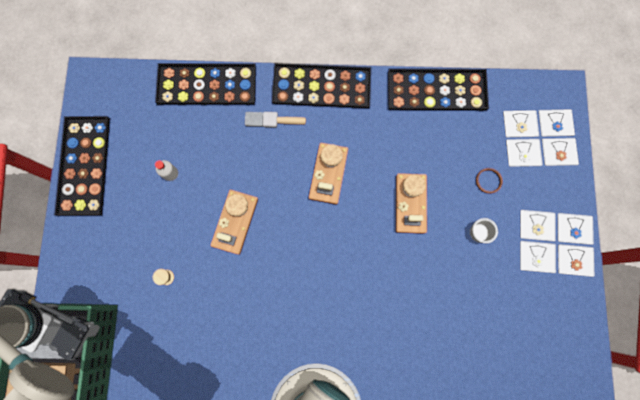

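View pics/side0.png

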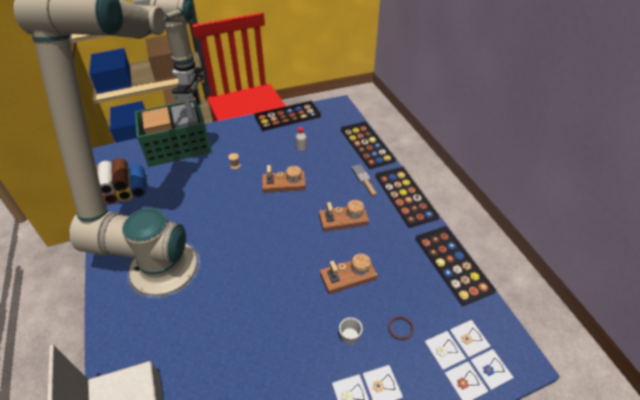

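The top view shows the stands: left pad about (236,203), middle (331,155), right (413,184); tags about (226,238), (325,187), (411,218). The side view shows the same three in a row. I'll enlarge both.

Run:
```python
import cv2
t=cv2.imread("pics/top0.png")[130:265,200:440]; cv2.imwrite("pics/tc.png",cv2.resize(t,None,fx=3.3333,fy=3.3333,interpolation=cv2.INTER_CUBIC))
t=cv2.imread("pics/side0.png")[150:300,250:400]; cv2.imwrite("pics/sc.png",cv2.resize(t,None,fx=4,fy=4,interpolation=cv2.INTER_CUBIC))
```

```text
(no output)
```

View pics/tc.png

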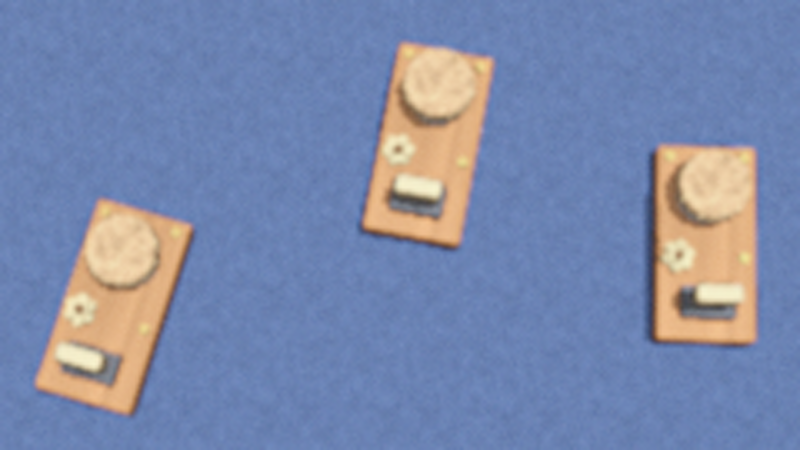

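View pics/sc.png

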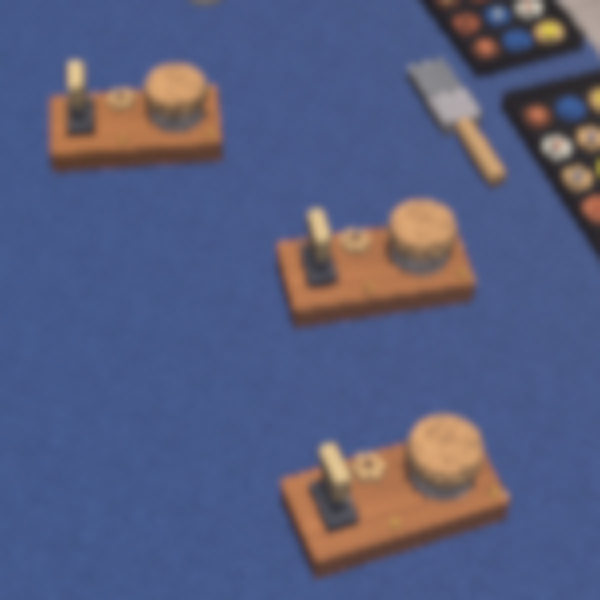

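The crops show the pad tops in the top crop at about (122,249), (439,83), (716,185), and in the side crop at (176,83), (423,222), (445,442). Tag tops are at (79,357), (417,187), (720,293) and (76,66), (318,216), (334,456).

```bash
cat > h.py <<'E'
from station import robot
import cv2,numpy as np
def ray(n,p):
    m=robot.camera_model(n); q=cv2.undistortPoints(np.array([[p]],float),np.array(m["K"]),np.array(m["distortion"]))[0,0]
    d=np.array(m["rotation"])@[q[0],q[1],1]; return np.array(m["eye"]),d/np.linalg.norm(d)
def tri(a,b):
    A=0;B=0;P=[]
    for o,d in(ray("top",a),ray("side",b)):
        M=np.eye(3)-np.outer(d,d);A=A+M;B=B+M@o
    return np.linalg.solve(A,B)
def onz(p,z,n="top"):
    o,d=ray(n,p); return o+d*(z-o[2])/d[2]
def move(p,zt,yaw=None):
    """tool-frame shift mm & turn for TCP target, tool y at given world yaw"""
    s=robot.state();R=np.array(s["eef_rot"]);v=np.array([*p[:2],zt])-s["position"]
    print("shift",np.round(R.T@v*1000,1))
    if yaw is not None:
        y=np.array([np.cos(yaw),np.sin(yaw),0]);Rt=np.c_[np.cross(y,[0,0,-1]),y,[0,0,-1]]
        print("turn",np.round(cv2.Rodrigues(R.T@Rt)[0].ravel(),3))
E
python3 - <<'E'
from h import *
T=lambda x,y:(200+x*.3-.35,130+y*.3-.35); S=lambda x,y:(250+x/4-.375,150+y/4-.375)
for n,a,b,z in[("padL",(122,249),(176,83),.068),("padM",(439,83),(423,222),.068),("padR",(716,185),(445,442),.068),("tagL",(79,357),(76,66),.086),("tagM",(417,187),(318,216),.086),("tagR",(720,293),(334,456),.086)]:
    print(n,np.round(tri(T(*a),S(*b)),4),np.round(onz(T(*a),z),4),np.round(onz(S(*b),z,"side"),4))
E
```

```text
padL [0.5133 0.2203 0.0674] [0.5123 0.2202 0.068 ] [0.5141 0.2196 0.068 ]
padM [ 0.6553 -0.0235  0.067 ] [ 0.6539 -0.0233  0.068 ] [ 0.6559 -0.0243  0.068 ]
padR [ 0.5778 -0.2429  0.0686] [ 0.5771 -0.2429  0.068 ] [ 0.5789 -0.2425  0.068 ]
tagL [0.4257 0.2414 0.0974] [0.4253 0.2439 0.086 ] [0.4299 0.2546 0.086 ]
tagM [ 0.5647 -0.0083  0.0922] [ 0.5646 -0.0081  0.086 ] [ 0.5685 -0.0027  0.086 ]
tagR [ 0.4884 -0.2407  0.0913] [ 0.4886 -0.2416  0.086 ] [ 0.4905 -0.2371  0.086 ]
```

Run:
```python
from h import *
move([.513,.2203],.222,np.radians(75))
```

```text
shift [-3.864e+02 -1.715e+02 -1.000e-01]
turn [-0.002 -0.    -0.139]
```

```bash
python3 -m crank '[0,0,-20,0,0,0, 0,0,-50,0,0,0, -25,-11,-60,0,0,-0.01, -65,-29,-60,0,0,-0.03, -108,-48,-60,0,0,-0.05, -150,-67,-50,0,0,-0.07, -192,-86,-40,0,0,-0.09, -235,-105,-20,0,0,-0.11, -277,-124,0,0,0,-0.12, -320,-143,0,0,0,-0.14, -360,-160,20,0,0,-0.14, -380,-169,40,0,0,-0.14, -386,-172,60,0,0,-0.14, -386,-172,70,0,0,-0.14, -386,-172,80,0,0,-0.14, -386,-172,80,0,0,-0.14, -386,-172,80,0,0,-0.14]' 0; python3 -c "
from h import *
move([.513,.2203],.085,np.radians(75))"
```

```text
time: 2.22
position: [0.5128, 0.221, 0.1431]
eef_rot: [[-0.966, 0.257, 0.001], [0.257, 0.966, 0.0], [-0.001, 0.001, -1.0]]
contact_force: [0.4, -0.2, -0.6]
width: 0.003
grip_force: 0.0
shift [-0.3 -0.7 58.1]
turn [0.001 0.001 0.002]
```

```bash
python3 -m crank '[0,0,20,0,0,0, 0,0,40,0,0,0, 0,0,50,0,0,0, 0,0,50,0,0,0, 0,0,50,0,0,0]'; python3 -m crank '[0,0,6,0,0,0, 0,0,10,0,0,0, 0,0,13,0,0,0, 0,0,13,0,0,0, 0,0,13,0,0,0, 0,0,13,0,0,0]';python3 -m crank '[0,0,3,0,0,0, 0,0,6,0,0,0, 0,0,6,0,0,0, 0,0,6,0,0,0, 0,0,6,0,0,0]'
```

```text
time: 2.85
position: [0.5133, 0.2208, 0.0933]
eef_rot: [[-0.966, 0.258, 0.002], [0.258, 0.966, 0.001], [-0.001, 0.001, -1.0]]
contact_force: [-0.1, -0.2, 0.9]
width: 0.003
grip_force: 0.0
time: 3.6
position: [0.5131, 0.2206, 0.0799]
eef_rot: [[-0.966, 0.258, 0.001], [0.258, 0.966, 0.0], [-0.001, 0.001, -1.0]]
contact_force: [-0.1, -0.2, 4.6]
width: 0.005
grip_force: 2.4
time: 4.22
position: [0.5131, 0.2206, 0.0745]
eef_rot: [[-0.966, 0.258, 0.001], [0.258, 0.966, 0.0], [-0.001, 0.001, -1.0]]
contact_force: [-0.3, -0.7, 9.1]
width: 0.007
grip_force: 4.8
```

```bash
python3 -c "
from h import *
move([.655,-.0235],.094,np.radians(80))"
```

```text
shift [-200.1 -199.3  -19.4]
turn [ 0.001  0.001 -0.086]
```

```bash
python3 -m crank '[0,0,-20,0,0,0, 0,0,-50,0,0,0, -10,-10,-70,0,0,0, -40,-40,-75,0,0,0, -75,-75,-75,0,0,-0.03, -110,-110,-75,0,0,-0.06, -145,-145,-75,0,0,-0.086, -175,-174,-75,0,0,-0.086, -195,-194,-65,0,0,-0.086, -200,-199,-45,0,0,-0.086, -200,-199,-30,0,0,-0.086, -200,-199,-19,0,0,-0.086, -200,-199,-19,0,0,-0.086, -200,-199,-19,0,0,-0.086]'; python3 -m crank '[0,0,6,0,0,0, 0,0,10,0,0,0, 0,0,14,0,0,0, 0,0,14,0,0,0, 0,0,14,0,0,0, 0,0,14,0,0,0]';python3 -m crank '[0,0,3,0,0,0, 0,0,6,0,0,0, 0,0,6,0,0,0, 0,0,6,0,0,0, 0,0,6,0,0,0]';python3 -c "
from h import *
move([.5778,-.2429],.094,np.radians(89))"
```

```text
time: 5.98
position: [0.6548, -0.0228, 0.0931]
eef_rot: [[-0.985, 0.173, 0.001], [0.173, 0.985, -0.0], [-0.001, 0.0, -1.0]]
contact_force: [-0.2, 0.2, 1.3]
width: 0.007
grip_force: 0.0
time: 6.72
position: [0.6549, -0.0232, 0.0788]
eef_rot: [[-0.985, 0.174, 0.001], [0.174, 0.985, 0.0], [-0.001, 0.0, -1.0]]
contact_force: [0.4, 0.5, 3.5]
width: 0.004
grip_force: 1.8
time: 7.35
position: [0.6549, -0.0232, 0.0731]
eef_rot: [[-0.985, 0.174, 0.001], [0.174, 0.985, 0.0], [-0.001, 0.0, -1.0]]
contact_force: [-0.6, 1.2, 7.5]
width: 0.005
grip_force: 3.3
shift [  37.7 -229.8  -21.1]
turn [ 0.     0.001 -0.157]
```

```bash
python3 -m crank '[0,0,-20,0,0,0, 0,0,-50,0,0,0, 2,-10,-70,0,0,0, 8,-45,-75,0,0,0, 14,-85,-75,0,0,-0.05, 21,-125,-75,0,0,-0.1, 28,-165,-75,0,0,-0.157, 34,-205,-75,0,0,-0.157, 38,-225,-65,0,0,-0.157, 38,-230,-45,0,0,-0.157, 38,-230,-30,0,0,-0.157, 38,-230,-21,0,0,-0.157, 38,-230,-21,0,0,-0.157, 38,-230,-21,0,0,-0.157]'; python3 -m crank '[0,0,6,0,0,0, 0,0,10,0,0,0, 0,0,14,0,0,0, 0,0,14,0,0,0, 0,0,14,0,0,0, 0,0,14,0,0,0]';python3 -m crank '[0,0,3,0,0,0, 0,0,6,0,0,0, 0,0,6,0,0,0, 0,0,6,0,0,0, 0,0,6,0,0,0]';python3 -c "
from h import *
move([.4884,-.2416],.11,np.radians(89))"
```

```text
time: 9.1
position: [0.5777, -0.243, 0.0939]
eef_rot: [[-1.0, 0.017, 0.001], [0.017, 1.0, -0.0], [-0.001, -0.0, -1.0]]
contact_force: [0.2, -0.2, 0.5]
width: 0.002
grip_force: 0.0
time: 9.85
position: [0.5773, -0.2432, 0.0797]
eef_rot: [[-1.0, 0.018, 0.0], [0.018, 1.0, 0.0], [-0.0, 0.0, -1.0]]
contact_force: [0.5, 0.2, 0.3]
width: 0.002
grip_force: 0.7
time: 10.48
position: [0.5773, -0.2432, 0.0736]
eef_rot: [[-1.0, 0.018, 0.0], [0.018, 1.0, 0.0], [-0.0, 0.0, -1.0]]
contact_force: [0.9, 1.0, 3.4]
width: 0.006
grip_force: 1.4
shift [ 88.9   0.  -36.5]
turn [ 0.  0. -0.]
```

Right is softest: about 3 N at 11 mm, against about 7 N (middle) and 9 N (left). I'll push its tag.

```bash
python3 -m crank '[0,0,-20,0,0,0, 0,0,-50,0,0,0, 5,0,-60,0,0,0, 30,0,-60,0,0,0, 60,0,-60,0,0,0, 85,0,-55,0,0,0, 89,0,-45,0,0,0, 89,0,-38,0,0,0, 89,0,-38,0,0,0]'; python3 -m crank '[0,0,6,0,0,0, 0,0,12,0,0,0, 0,0,17,0,0,0, 0,0,21,0,0,0, 0,0,24,0,0,0, 0,0,24,0,0,0, 0,0,24,0,0,0]'
```

```text
time: 11.6
position: [0.4886, -0.2416, 0.1104]
eef_rot: [[-1.0, 0.018, -0.001], [0.018, 1.0, 0.001], [0.001, 0.001, -1.0]]
contact_force: [-0.4, 0.4, 0.3]
width: 0.005
grip_force: 0.0
time: 12.48
position: [0.4877, -0.2416, 0.0873]
eef_rot: [[-1.0, 0.018, -0.001], [0.018, 1.0, 0.0], [0.001, 0.0, -1.0]]
contact_force: [1.2, -0.5, 1.3]
width: 0.003
grip_force: 0.7
```

```bash
python3 -m crank '[0,0,1,0,0,0, 0,0,2,0,0,0, 0,0,3,0,0,0, 0,0,3,0,0,0, 0,0,3,0,0,0]'
```

```text
time: 13.1
position: [0.4879, -0.2416, 0.087]
eef_rot: [[-1.0, 0.018, 0.0], [0.018, 1.0, -0.001], [-0.0, -0.001, -1.0]]
contact_force: [-2.7, 2.3, 18.0]
width: 0.002
grip_force: 9.0
```

The stop is felt: 18 N with no further travel, tip at 70 mm. I'll come away and look.

```bash
python3 -m crank '[0,0,-5,0,0,0, 0,0,-25,0,0,0, 0,0,-60,0,0,0, 15,0,-100,0,0,0, 60,0,-120,0,0,0, 110,0,-120,0,0,0, 150,0,-120,0,0,0, 170,0,-120,0,0,0, 170,0,-120,0,0,0, 170,0,-120,0,0,0]'
python3 - <<'E'
from h import *
a=robot.capture("side")[150:300,250:400,::-1]
b=robot.capture("top")[130:280,200:440,::-1]
a=cv2.resize(a,None,fx=2.5,fy=2.5);b=cv2.resize(b,None,fx=1.7,fy=2.5)
cv2.imwrite("pics/end.png",np.hstack([a,b]))
E
```

```text
time: 14.35
position: [0.3193, -0.2391, 0.2044]
eef_rot: [[-1.0, 0.018, 0.001], [0.018, 1.0, -0.0], [-0.001, -0.0, -1.0]]
contact_force: [-0.1, 0.3, 0.3]
width: 0.008
grip_force: 0.0
```

View pics/end.png

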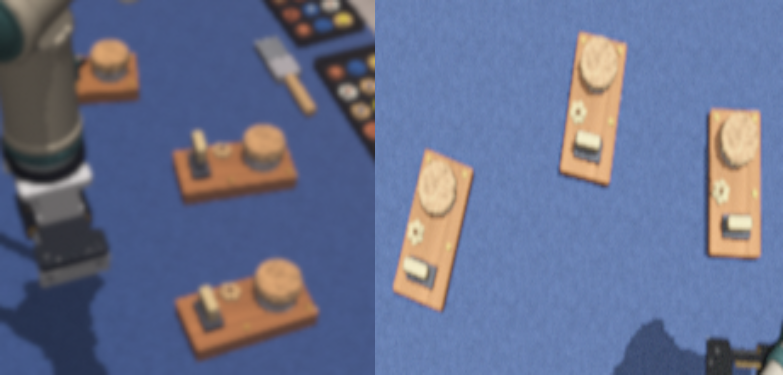

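The right tag sits lower on its collar, at about (208,300) in the left half. The middle and left tags are still up, the pads are back up, and the brooches haven't moved.

```bash
python3 -c "
from station import robot
print(robot.hand_in())"
```

```text
the job is handed in; nothing more can be done
None
```

I pressed all three pads from left to right, found the right one softest (about 3 N at 11 mm, against about 7 N and 9 N), pushed its tag down to the stop, moved clear and handed the job in; no verdict was shown.

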